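# Free the charged scanner battery from its dock

## Robot

A 6-joint arm with a two-finger parallel gripper is mounted at the origin on the work surface. World frame = base frame: x ahead of the robot, y to its left, z up, the work surface at z = 0. Lengths are in mm, angles in rad, forces in N, time in s.
With the tool pointing down it reaches from about 400 to 925 mm from the base axis. Payload 12.5 kg.
Tool frame: the origin (TCP) lies midway between the tips of the shut fingers; the grasp point (between the pads) lies 19 mm behind it; z points along the fingers, y is the line along which they close (so a half turn about z gives the same grasp; the last joint's range is limited). The gripper opens to 95 mm and grips with 3 to 60 N. Pads are 20 mm wide; open, the fingers measure 119 mm over their backs; the gripper's body (75 mm by 180 mm) begins 59 mm behind the grasp point.
Start: joints at [-1.376, 0.491, 1.559, -0, 1.092, -0.106], TCP at [185.201, -596.948, 214.661] pointing down, gripper open.
Joint ranges: [-3.1, 3.1], [-0.84, 2.19], [0.05, 2.79], [-1.13, 4.28], [0.06, 2.93], [-2.69, 2.69]. Speed limits (rad/s): [2.22, 2.22, 2.79, 3.14, 3.14, 3.14].

## Interface

Orientations are given as [roll, pitch, yaw] about the fixed x, y, z axes, in that order (R = Rz(yaw) Ry(pitch) Rx(roll)).
In Python, from cell import state, read_camera, camera_info, env gives the robot as it stands.
- The arm moves only by the tool move_arm, never from a script. Its argument "commands" is a list of rows, each a list of 3 entries, a list of its own where there are three numbers: the shift along the world's x, y, z in cm, then the turn, a rotation vector about the world's x, y, z in degrees, then the opening, from 0 (shut) to 1 (fully open). A call has 1 to 10 rows; each row shifts and turns the commanded pose from where the row before left it; what a row does not reach is not made up. A row lasts 1/10 s, in which the tool goes at most 50 mm and 8.59 degrees, less where a joint would pass 70% of its speed; a pose out of reach is approached as far as the arm can. A call with a gripper value outside its range is refused whole. The fingers move at their own pace and stop on an object; the grip force is fixed at half the most. Time passes only in rows, so rows that do not move let the fingers close. It gives the time, the measured TCP pose, the force, the opening and the grip force at its end, in the units of the state.
- state(): the state, without advancing time (a new reading comes with each control period).
- read_camera(name): name is "scene" or "top" or "wrist"; returns the picture (384x512x3 uint8, blue, green, red); there is no depth.
- camera_info(name): a dict with "K" (3x3 intrinsics, pixels), "cam_to_world" (4x4, takes a point from camera to world coordinates). Camera axes: x right, y down, z forward; pixel columns grow to the right and rows downward; lengths in mm; the calibration is good to about 2 mm. A picture is of the moment at which its call begins: read the wrist's pose just before it. camera_info takes no time and is no camera call; for the wrist camera it gives the pose at the moment of the call.
- env.job_done(): hands the job in; it is judged then, once.
The state is a dict: "t": time; "joints": joint angles; "qvel": joint speeds; "tau": joint torques, N m; "eef_pos": TCP position; "tcp_rot": TCP orientation; "ft_force": force on the tool from outside, world axes, zero at the start; "moment": the same for the moment, N m; "opening": opening from 0.0 (shut) to 1.0 (fully open); "grip_force": force on a finger pad.
Only numpy, scipy, OpenCV 4.12 (cv2) and the standard library are available. Lean on these libraries where they do the work, as an engineer would, in place of code of your own. Each camera call takes 0.05 s, during which the arm holds its last target. There are 200 camera calls.

## Task

The battery pack with the green light is charged but sits tight on the pins of its charging dock. Do not yank it straight out: while it is still down in the dock, rock it gently about ten degrees towards the left-hand cheek of the dock (left as seen from the robot), then about ten degrees towards the right-hand one, until it rises free. Then set it down gently, standing upright, near the middle of the blue tray, and leave the orange-lit pack alone in its dock.

Things in the scene. Friction and masses are not known exactly. Their poses are not given: they have to be found in the camera images.
- pack_green_mid (a point): Centre of the pack to take: black block 28 (x) x 60 (y) x 90 mm (z), about 0.2 kg, green light bar on its top; this point is 45 mm above its underside. Starts upright in its dock, axes along the dock's, underside 10 mm above the table. Grasp from above across the 28 mm, 60 to 70 mm above its underside, with 25 N or more. Rocks about x over its lower edges, 30 mm either side of its middle.
- dock_green: Light grey dock of the green pack, fixed, 80 x 120 x 10 mm, origin under its centre on the table. x away from the robot, y to its left, turned up to 0.35 rad. Two 12 mm pins go into the pack's hollow base. At each end (y) a cheek, 30 mm high, 42 mm from the middle, has a spring clip that holds the pack's side by friction (some 9 N a side); a side rocked up stays up. Free once 20 mm up.
- pack_orange_mid (a point): Centre, half-way up, of the other pack, alike but with an orange light bar: still charging, in another dock of the same make; leave it alone.
- tray: Blue open tray, fixed, 150 x 150 mm outside, walls 4 mm thick and 22 mm high, floor 4 mm above the table; origin under its centre on the table, z up. The two docks and the tray stand side by side in any order, at least 0.16 m apart between centres.

How it is judged:
By the outcome, as a careful person would: the job done as asked, in the order asked, and still so for the second after the job is handed in, with the robot touching nothing.
It also fails if it takes over 43 s, if anything falls off the work surface, if the arm or the gripper's body presses on something with over 40 N, if the wrist force passes 120 N, or if a joint passes its speed limit or range.

## Working session

There is one attempt and no reset: what is moved stays moved. The work goes in short steps, Python scripts to look and compute and a tool call to move; the robot and the scene stay as the last step left them, time stands still between calls to the robot, and variables do not carry over. Pictures are saved under pics/ and viewed, at most 10 in all, crops included, and the job is handed in when it is done.

Besides the shell and the picture viewer there is one more tool, called after "Call:" by a JSON object that holds its "fn" and its "kwargs", one argument or row to a line. move_arm: Moves the arm, as the interface text tells. Its arguments: {"type":"object","properties":{"commands":{"type":"array"}},"required":["commands"]}

```bash
mkdir -p pics; python3 - <<'E'
from cell import *
import cv2,numpy as np
s=state();print({k:np.round(v,3).tolist() for k,v in s.items()})
a=[]
for n in("top","scene"):
    im=read_camera(n);cv2.imwrite(f"pics/{n}0.png",im)
    i=camera_info(n);print(n,np.round(i["K"],1).tolist(),np.round(i["cam_to_world"],3).tolist())
E
```

```text
{'t': 0.0, 'joints': [-1.376, 0.492, 1.559, -0.0, 1.092, -0.106], 'qvel': [0.001, -0.001, -0.001, -0.001, -0.0, -0.001], 'tau': [0.0, -61.263, -25.818, 0.069, 0.048, -0.0], 'eef_pos': [185.148, -596.71, 214.074], 'tcp_rot': [-3.141, -0.0, 0.301], 'ft_force': [0.116, -0.649, 0.293], 'moment': [0.036, -0.01, -0.019], 'grip_force': 0.0, 'opening': 1.0}
top [[449.0, 0.0, 253.8], [0.0, 449.0, 196.9], [0.0, 0.0, 1.0]] [[-0.01, -0.995, 0.101, 408.063], [-1.0, 0.01, 0.005, 9.824], [-0.006, -0.101, -0.995, 1034.407], [0.0, 0.0, 0.0, 1.0]]
scene [[470.5, 0.0, 259.0], [0.0, 470.5, 194.3], [0.0, 0.0, 1.0]] [[-0.604, 0.444, -0.662, 1220.273], [0.797, 0.317, -0.514, 522.413], [-0.018, -0.838, -0.545, 641.596], [0.0, 0.0, 0.0, 1.0]]
```

View pics/top0.png

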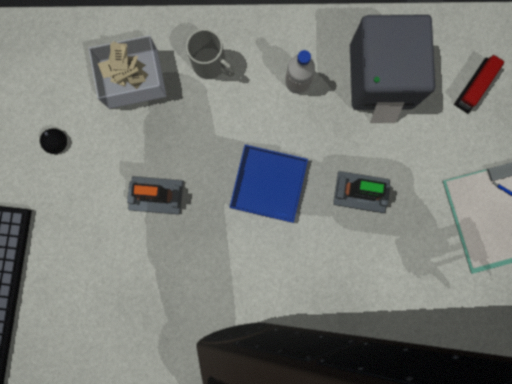

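View pics/scene0.png

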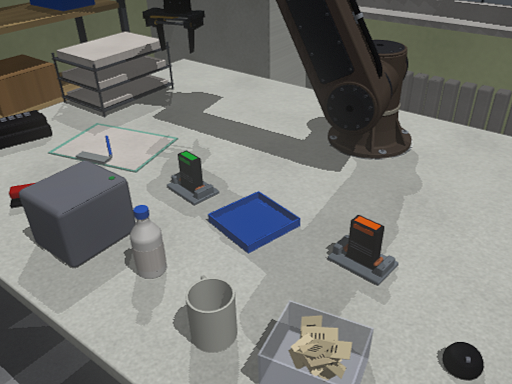

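The top view shows the green bar at about (371,186), its dock at (362,192), the tray at (269,184) and the orange pack at (146,190). In the scene view the green pack is at (190,168), the tray at (254,220) and the orange pack at (367,240).

```bash
cat > h.py <<'E'
from cell import *
import cv2,numpy as np
def ray(px,z,i):
    K,T=np.array(i["K"]),np.array(i["cam_to_world"])
    p=cv2.undistortPoints(np.float64(px).reshape(-1,1,2),K,None).reshape(-1,2)
    d=np.c_[p,np.ones(len(p))]@T[:3,:3].T
    return T[:3,3]+d*((z-T[2,3])/d[:,2])[:,None]
def blobs(im,lo,hi,amin=30):
    m=cv2.inRange(cv2.cvtColor(im,cv2.COLOR_BGR2HSV),lo,hi)
    c=cv2.findContours(m,cv2.RETR_EXTERNAL,cv2.CHAIN_APPROX_NONE)[0]
    return sorted([k for k in c if cv2.contourArea(k)>amin],key=cv2.contourArea,reverse=True)
GREEN=((50,120,80),(75,255,255)); BLUE=((108,150,50),(125,255,255)); DOCK=((90,40,40),(130,140,140))
E
python3 - <<'E'
from h import *
im=cv2.imread("pics/top0.png");i=camera_info("top")
print(im[192,362],im[205,360],im[205,340],im[180,345],im[186,200])
for n,c,z in(("g",GREEN,100),("b",BLUE,22)):
    for k in blobs(im,*c)[:2]:
        w=ray(k.reshape(-1,2),z,i)[:,:2].astype(np.float32)
        print(n,cv2.contourArea(k),cv2.boundingRect(k),cv2.minAreaRect(w))
cv2.imwrite("pics/crop0.png",cv2.resize(im[160:225,320:410],None,fx=8,fy=8,interpolation=cv2.INTER_CUBIC))
E
```

```text
[30 43 31] [87 82 76] [82 82 78] [73 70 64] [135 141 138]
g 182.5 (360, 181, 24, 12) ((522.747802734375, -232.34793090820312), (48.86679458618164, 19.163745880126953), 80.54475402832031)
b 3746.0 (231, 147, 76, 75) ((542.41943359375, -19.564804077148438), (146.065185546875, 145.3340301513672), 76.14842987060547)
b 100.5 (298, 51, 12, 13) ((838.991943359375, -104.8266830444336), (25.721782684326172, 29.19017791748047), 88.72042083740234)
```

View pics/crop0.png

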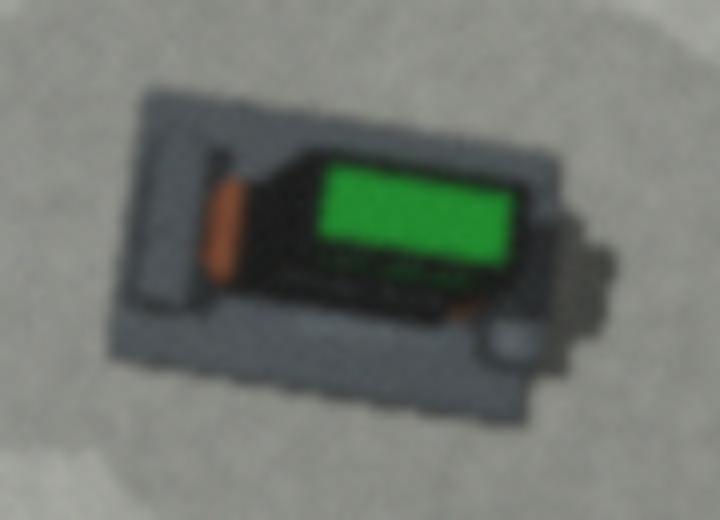

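The crop shows the dock turned about -9.5 degrees. Its corners are at crop (150,90), (558,155), (522,425) and (110,355), and the green bar is at (418,215). I'll go above it for a close look.

Call:
{"fn": "move_arm", "kwargs": {
  "commands": [
    [[3, 3.2, 0], [0, 0, 6], 1],
    [[3.3, 3.6, 0], [0, 0, 6.3], 1],
    [[3.3, 3.6, 0], [0, 0, 6.3], 1],
    [[3.3, 3.6, 0], [0, 0, 6.3], 1],
    [[3.3, 3.6, 0], [0, 0, 6.3], 1],
    [[3.3, 3.6, 0], [0, 0, 6.3], 1],
    [[3.3, 3.6, 0], [0, 0, 6.3], 1],
    [[3.3, 3.6, 0], [0, 0, 6.3], 1],
    [[3.3, 3.6, 0], [0, 0, 6.3], 1],
    [[3.3, 3.6, 0], [0, 0, 6.3], 1]
  ]
}}

```text
t: 1.1
eef_pos: [513.2, -239.2, 214.5]
tcp_rot: [-3.141, -0.0, 1.4]
ft_force: [0.5, -1.2, 0.4]
opening: 1.002
grip_force: 0.0
```

Call:
{"fn": "move_arm", "kwargs": {
  "commands": [
    [[0.6, 0.6, 0], [0, 0, 0.5], 1],
    [[0, 0, 0], [0, 0, 0], 1],
    [[0, 0, 0], [0, 0, 0], 1]
  ]
}}

```text
t: 1.4
eef_pos: [517.6, -235.5, 214.4]
tcp_rot: [-3.141, 0.0, 1.403]
ft_force: [-0.1, 0.7, 0.2]
opening: 1.003
grip_force: 0.0
```

```bash
python3 - <<'E'
from h import *
top=camera_info("top")
cs=np.array([(150,90),(558,155),(522,425),(110,355)])/8+(319.6,159.6)
w=ray(cs,10,top)[:,:2];print("dock",w.mean(0),cv2.minAreaRect(w.astype(np.float32)))
s=state();i=camera_info("wrist");im=read_camera("wrist");cv2.imwrite("pics/w1.png",im)
print(s["t"],s["eef_pos"],s["tcp_rot"],s["joints"],s["ft_force"]);print(np.round(i["K"],1).tolist(),np.round(i["cam_to_world"],2).tolist())
for k in blobs(im,*GREEN)[:2]:
    print(cv2.contourArea(k),cv2.boundingRect(k),cv2.minAreaRect(ray(k.reshape(-1,2),100,i)[:,:2].astype(np.float32)))
E
```

```text
dock [ 522.15360702 -232.22718779] ((521.9141235351562, -232.08544921875), (118.72850799560547, 78.72344207763672), 80.19266510009766)
1.4 [ 517.58038721 -235.50657393  214.4131845 ] [-3.14101069e+00  4.00267905e-05  1.40263136e+00] [-5.43046940e-01  4.11303889e-01  1.69950691e+00 -2.91781848e-04
  1.03130876e+00 -3.74732008e-01] [-0.13059067  0.74819086  0.19201984]
[[274.2, 0.0, 255.3], [0.0, 274.2, 192.7], [0.0, 0.0, 1.0]] [[0.99, -0.16, -0.04, 528.35], [-0.17, -0.96, -0.24, -168.6], [0.0, 0.25, -0.97, 384.83], [0.0, 0.0, 0.0, 1.0]]
750.5 (252, 164, 18, 46) ((523.0587158203125, -234.2757568359375), (49.236515045166016, 18.272504806518555), 80.1922607421875)
124.0 (496, 159, 14, 13) ((776.1024169921875, -253.4260711669922), (12.61633586883545, 13.821612358093262), 80.3563461303711)
```

View pics/w1.png

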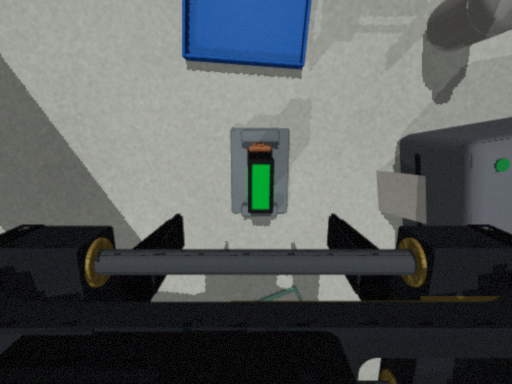

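The pack is at about (523,-233) with the dock yaw about -9.8 degrees; in the wrist view the green bar is at (261,187). Next I descend to put the grasp point 65 mm above the underside, then close.

Call:
{"fn": "move_arm", "kwargs": {
  "commands": [
    [[0.5, 0.25, -2.4], [0, 0, -0.1], 1],
    [[0, 0, -3], [0, 0, 0], 1],
    [[0, 0, -3], [0, 0, 0], 1],
    [[0, 0, -2.4], [0, 0, 0], 1],
    [[0, 0, -2], [0, 0, 0], 1],
    [[0, 0, -1.6], [0, 0, 0], 1],
    [[0, 0, -1], [0, 0, 0], 1],
    [[0, 0, -0.4], [0, 0, 0], 1],
    [[0, 0, 0], [0, 0, 0], 1],
    [[0, 0, 0], [0, 0, 0], 1]
  ]
}}

```text
t: 2.45
eef_pos: [523.3, -232.9, 57.3]
tcp_rot: [3.141, 0.0, 1.402]
ft_force: [0.0, -0.6, 0.3]
opening: 1.0
grip_force: 0.0
```

Call:
{"fn": "move_arm", "kwargs": {
  "commands": [
    [[0, 0, 0], [0, 0, 0], 0.45],
    [[0, 0, 0], [0, 0, 0], 0.35],
    [[0, 0, 0], [0, 0, 0], 0.3],
    [[0, 0, 0], [0, 0, 0], 0.25],
    [[0, 0, 0], [0, 0, 0], 0.2],
    [[0, 0, 0], [0, 0, 0], 0],
    [[0, 0, 0], [0, 0, 0], 0],
    [[0, 0, 0], [0, 0, 0], 0],
    [[0, 0, 0], [0, 0, 0], 0],
    [[0, 0, 0], [0, 0, 0], 0]
  ]
}}

```text
t: 3.45
eef_pos: [523.5, -232.5, 56.7]
tcp_rot: [3.141, 0.0, 1.402]
ft_force: [1.1, -0.3, -1.3]
opening: 0.293
grip_force: 30.0
```

Gripped at 30 N. Now I rock left about 10 degrees over the left lower edge.

Call:
{"fn": "move_arm", "kwargs": {
  "commands": [
    [[0.014, 0.08, 0.051], [-0.985, 0.17, 0], 0],
    [[0.014, 0.08, 0.05], [-0.985, 0.17, 0], 0],
    [[0.014, 0.081, 0.048], [-0.985, 0.17, 0], 0],
    [[0.014, 0.082, 0.047], [-0.985, 0.17, 0], 0],
    [[0.014, 0.083, 0.046], [-0.985, 0.17, 0], 0],
    [[0.014, 0.083, 0.044], [-0.985, 0.17, 0], 0],
    [[0.014, 0.084, 0.043], [-0.985, 0.17, 0], 0],
    [[0.014, 0.085, 0.041], [-0.985, 0.17, 0], 0],
    [[0.014, 0.086, 0.04], [-0.985, 0.17, 0], 0],
    [[0.014, 0.086, 0.04], [-0.985, 0.17, 0], 0]
  ]
}}

```text
t: 4.45
eef_pos: [524.9, -224.4, 61.1]
tcp_rot: [3.141, 0.176, 1.402]
ft_force: [0.6, -4.3, -3.6]
opening: 0.293
grip_force: 30.0
```

Call:
{"fn": "move_arm", "kwargs": {
  "commands": [
    [[0, 0, 0], [0, 0, 0], 0],
    [[0, 0, 0], [0, 0, 0], 0],
    [[0, 0, 0], [0, 0, 0], 0]
  ]
}}

```text
t: 4.75
eef_pos: [524.8, -224.4, 61.2]
tcp_rot: [3.141, 0.175, 1.402]
ft_force: [2.6, -4.1, -3.9]
opening: 0.297
grip_force: 30.0
```

```bash
python3 - <<'E'
from h import *
s=state();print(s["t"],s["ft_force"],s["moment"],s["grip_force"])
im=read_camera("scene")
cv2.imwrite("pics/s2.png",cv2.resize(im[130:215,150:235],None,fx=7,fy=7,interpolation=cv2.INTER_CUBIC))
E
```

```text
4.75 [ 2.5887626  -4.13647641 -3.92338122] [-0.62188148 -0.65277557 -0.03366726] 29.98608648777008
```

View pics/s2.png

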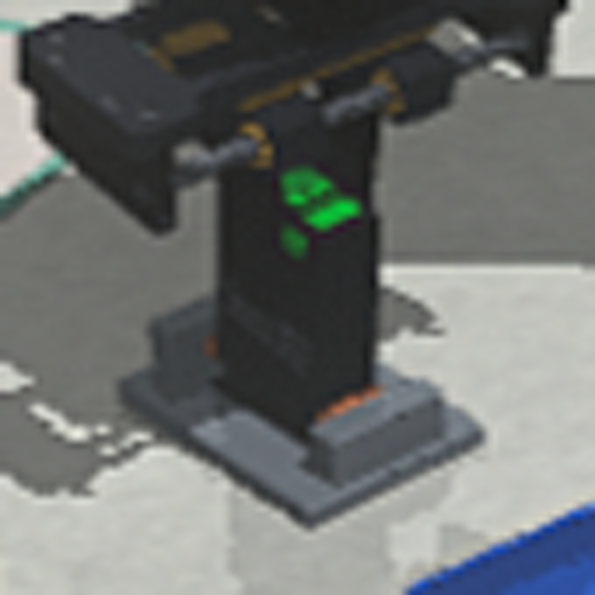

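The pack is tilted toward the left cheek, the one facing the tray at crop (380,430), and its far lower edge has lifted near (220,380). I'll check that it tilted with the gripper.

```bash
cat >> h.py <<'E'
from scipy.spatial.transform import Rotation as Ro
def expect(s,i,slip=0,h=44):
    # pixel of bar corners if pack turned by slip deg about tool y relative to tool
    R=Ro.from_euler('xyz',s["tcp_rot"]).as_matrix();T=np.array(i["cam_to_world"])
    c=[]
    for a,b in((-9,-24.5),(9,-24.5),(9,24.5),(-9,24.5)):
        p=Ro.from_rotvec([0,np.radians(slip),0]).apply([b,a,-h+19])+[0,0,-19]
        w=np.array(s["eef_pos"])+R@p
        q=T[:3,:3].T@(w-T[:3,3]);q=np.array(i["K"])@q;c.append(q[:2]/q[2])
    return np.array(c)
E
python3 - <<'E'
from h import *
s=state();i=camera_info("wrist");im=read_camera("wrist");cv2.imwrite("pics/w2.png",im[100:384,130:400])
for k in blobs(im,*GREEN,20)[:4]: print(cv2.contourArea(k),cv2.boundingRect(k),cv2.minAreaRect(k))
for a in(-5,0,5): print(a,expect(s,i,a).round(1).tolist())
E
```

```text
1004.0 (237, 219, 38, 30) ((255.5, 233.5), (29.0, 37.0), 90.0)
833.0 (238, 275, 35, 26) ((255.0, 287.5), (25.0, 34.0), 90.0)
-5 [[239.1, 301.9], [273.7, 301.9], [274.7, 209.8], [238.1, 209.8]]
0 [[239.3, 303.2], [273.4, 303.2], [275.0, 215.3], [237.9, 215.3]]
5 [[239.6, 304.0], [273.0, 303.9], [275.2, 221.2], [237.7, 221.2]]
```

View pics/w2.png

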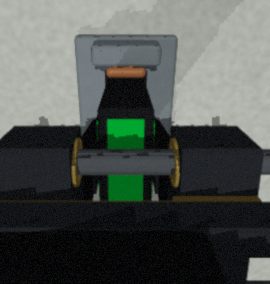

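The bar matches the gripper to within a couple of degrees, with the far end at row 219 against 215 expected. I'll add about 1.5 degrees to the left, then rock right over the right lower edge.

Call:
{"fn": "move_arm", "kwargs": {
  "commands": [
    [[0.011, 0.065, 0.029], [-0.74, 0.13, 0], 0],
    [[0.011, 0.065, 0.028], [-0.74, 0.13, 0], 0],
    [[0, 0, 0], [0, 0, 0], 0],
    [[0, 0, 0], [0, 0, 0], 0]
  ]
}}

```text
t: 5.25
eef_pos: [525.0, -223.1, 61.8]
tcp_rot: [3.141, 0.201, 1.402]
ft_force: [2.5, -5.2, -3.3]
opening: 0.293
grip_force: 30.0
```

```bash
cat > m.py <<'E'
from h import *
s=state();i=camera_info("wrist");im=read_camera("wrist")
print(round(s["t"],2),s["eef_pos"].round(1) if hasattr(s["eef_pos"],'round') else s["eef_pos"],np.round(s["tcp_rot"],3),np.round(s["ft_force"],1),np.round(s["moment"],2),round(float(s["grip_force"]),1))
for k in blobs(im,*GREEN,20)[:3]: print(cv2.boundingRect(k))
for a in(-5,0,5): print(a,expect(s,i,a).round(1)[[0,2]].tolist())
E
python3 m.py
```

```text
5.25 [ 525.  -223.1   61.8] [3.141 0.201 1.402] [ 2.5 -5.2 -3.3] [-0.84 -0.65 -0.03] 30.0
(237, 219, 38, 31)
(238, 275, 35, 26)
-5 [[239.1, 301.9], [274.7, 209.7]]
0 [[239.3, 303.2], [275.0, 215.3]]
5 [[239.6, 304.0], [275.2, 221.1]]
```

Call:
{"fn": "move_arm", "kwargs": {
  "commands": [
    [[-0.015, -0.084, 0.08], [1.135, -0.195, 0], 0],
    [[-0.015, -0.084, 0.078], [1.135, -0.195, 0], 0],
    [[-0.015, -0.084, 0.075], [1.135, -0.195, 0], 0],
    [[-0.015, -0.084, 0.073], [1.135, -0.195, 0], 0],
    [[-0.015, -0.084, 0.07], [1.135, -0.195, 0], 0],
    [[-0.015, -0.084, 0.068], [1.135, -0.195, 0], 0],
    [[-0.015, -0.084, 0.065], [1.135, -0.195, 0], 0],
    [[-0.015, -0.084, 0.063], [1.135, -0.195, 0], 0],
    [[-0.015, -0.084, 0.06], [1.135, -0.195, 0], 0],
    [[-0.015, -0.084, 0.059], [1.135, -0.195, 0], 0]
  ]
}}

```text
t: 6.3
eef_pos: [523.4, -231.3, 68.4]
tcp_rot: [3.141, -0.001, 1.402]
ft_force: [2.9, -2.4, -2.9]
opening: 0.294
grip_force: 30.0
```

```bash
python3 m.py
```

```text
6.3 [ 523.4 -231.3   68.4] [ 3.141e+00 -1.000e-03  1.402e+00] [ 2.9 -2.4 -2.9] [-0.88 -0.68  0.05] 30.0
(237, 219, 37, 31)
(238, 274, 36, 27)
-5 [[239.0, 301.8], [274.7, 209.8]]
0 [[239.3, 303.2], [274.9, 215.3]]
5 [[239.6, 303.9], [275.1, 221.2]]
```

The bar holds still relative to the gripper, so there is no slip. I continue on to the right.

Call:
{"fn": "move_arm", "kwargs": {
  "commands": [
    [[-0.015, -0.087, 0.054], [1.034, -0.178, 0], 0],
    [[-0.015, -0.087, 0.053], [1.034, -0.178, 0], 0],
    [[-0.015, -0.087, 0.052], [1.034, -0.178, 0], 0],
    [[-0.015, -0.087, 0.05], [1.034, -0.178, 0], 0],
    [[-0.015, -0.087, 0.048], [1.034, -0.178, 0], 0],
    [[-0.015, -0.087, 0.047], [1.034, -0.178, 0], 0],
    [[-0.015, -0.087, 0.046], [1.034, -0.178, 0], 0],
    [[-0.015, -0.088, 0.044], [1.034, -0.178, 0], 0],
    [[-0.015, -0.088, 0.043], [1.034, -0.178, 0], 0],
    [[-0.015, -0.089, 0.042], [1.034, -0.178, 0], 0]
  ]
}}

```text
t: 7.35
eef_pos: [521.5, -239.5, 73.4]
tcp_rot: [-3.141, -0.186, 1.402]
ft_force: [1.7, 4.8, -0.1]
opening: 0.295
grip_force: 30.0
```

Call:
{"fn": "move_arm", "kwargs": {
  "commands": [
    [[0, 0, 0], [0, 0, 0], 0],
    [[0, 0, 0], [0, 0, 0], 0],
    [[0, 0, 0], [0, 0, 0], 0]
  ]
}}

```text
t: 7.65
eef_pos: [521.5, -239.5, 73.4]
tcp_rot: [-3.141, -0.185, 1.402]
ft_force: [1.8, 5.3, 0.2]
opening: 0.298
grip_force: 30.0
```

```bash
python3 m.py; python3 - <<'E'
from h import *
im=read_camera("scene")
cv2.imwrite("pics/s3.png",cv2.resize(im[130:215,150:235],None,fx=7,fy=7,interpolation=cv2.INTER_CUBIC))
E
```

```text
7.65 [ 521.5 -239.5   73.4] [-3.141 -0.185  1.402] [1.8 5.3 0.2] [ 1.01 -0.45 -0.07] 30.0
(237, 219, 38, 31)
(238, 274, 35, 28)
-5 [[239.1, 301.9], [274.7, 209.9]]
0 [[239.4, 303.2], [275.0, 215.4]]
5 [[239.6, 303.9], [275.2, 221.3]]
```

View pics/s3.png

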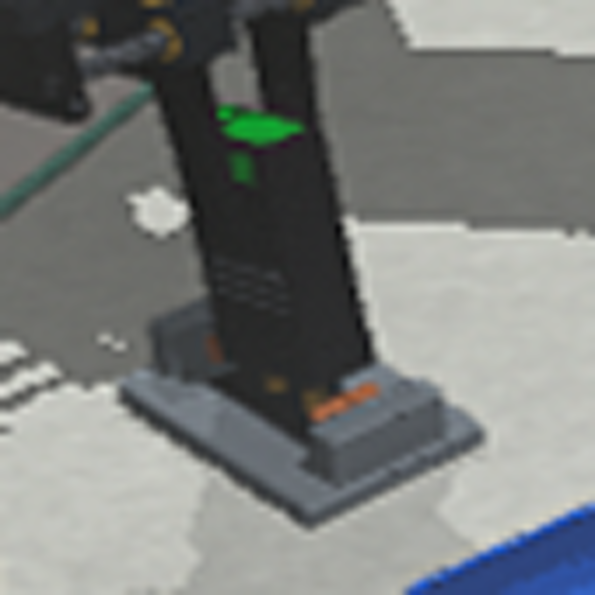

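The pack now leans right with the dock pins showing under it, near crop (275,385) and (315,400). I bring it level over the left edge, which leaves it about 22 mm up, then lift.

Call:
{"fn": "move_arm", "kwargs": {
  "commands": [
    [[0.013, 0.078, 0.07], [-1.034, 0.178, 0], 0],
    [[0.013, 0.078, 0.068], [-1.034, 0.178, 0], 0],
    [[0.013, 0.078, 0.067], [-1.034, 0.178, 0], 0],
    [[0.013, 0.078, 0.065], [-1.034, 0.178, 0], 0],
    [[0.013, 0.078, 0.063], [-1.034, 0.178, 0], 0],
    [[0.013, 0.078, 0.061], [-1.034, 0.178, 0], 0],
    [[0.013, 0.078, 0.06], [-1.034, 0.178, 0], 0],
    [[0.013, 0.078, 0.058], [-1.034, 0.178, 0], 0],
    [[0.013, 0.078, 0.056], [-1.034, 0.178, 0], 0],
    [[0.013, 0.078, 0.055], [-1.034, 0.178, 0], 0]
  ]
}}

```text
t: 8.75
eef_pos: [523.1, -232.1, 79.7]
tcp_rot: [-3.141, 0.001, 1.402]
ft_force: [0.7, -0.1, -2.5]
opening: 0.294
grip_force: 30.0
```

Call:
{"fn": "move_arm", "kwargs": {
  "commands": [
    [[0, 0, 0.2], [0, 0, 0], 0],
    [[0, 0, 0.3], [0, 0, 0], 0],
    [[0, 0, 0.5], [0, 0, 0], 0],
    [[0, 0, 1], [0, 0, 0], 0],
    [[0, 0, 1.5], [0, 0, 0], 0],
    [[0, 0, 1.5], [0, 0, 0], 0],
    [[0, 0, 1], [0, 0, 0], 0],
    [[0, 0, 0], [0, 0, 0], 0],
    [[0, 0, 0], [0, 0, 0], 0]
  ]
}}

```text
t: 9.65
eef_pos: [523.0, -232.2, 139.7]
tcp_rot: [-3.142, -0.0, 1.402]
ft_force: [-0.3, 0.5, -2.3]
opening: 0.292
grip_force: 30.0
```

```bash
python3 m.py; python3 - <<'E'
from h import *
im=read_camera("top");cv2.imwrite("pics/t4.png",im);i=camera_info("top")
k=blobs(im,*BLUE)[0]
print(cv2.minAreaRect(ray(k.reshape(-1,2),22,i)[:,:2].astype(np.float32)))
sc=read_camera("scene");k=blobs(sc,*BLUE)[0];r=ray(k.reshape(-1,2),22,camera_info("scene"))[:,:2].astype(np.float32)
print(cv2.minAreaRect(r))
E
```

```text
9.65 [ 523.  -232.2  139.7] [-3.142 -0.     1.402] [-0.3  0.5 -2.3] [ 0.02 -0.04  0.03] 30.0
(237, 219, 38, 31)
(238, 274, 36, 27)
-5 [[239.0, 301.9], [274.7, 209.8]]
0 [[239.3, 303.2], [274.9, 215.3]]
5 [[239.6, 303.9], [275.1, 221.2]]
((542.6924438476562, -19.411590576171875), (145.74359130859375, 145.525634765625), 76.3560791015625)
((554.7615966796875, -11.881431579589844), (167.05825805664062, 160.64248657226562), 76.23373413085938)
```

The pack is free, with about 2.3 N of weight on the wrist. The tray centre is at about (543,-19.5), so I carry it over.

Call:
{"fn": "move_arm", "kwargs": {
  "commands": [
    [[0.2, 0.8, 0], [0, 0, 0], 0],
    [[0.2, 1.8, 0], [0, 0, 0], 0],
    [[0.2, 2.6, 0], [0, 0, 0], 0],
    [[0.2, 3, 0], [0, 0, 0], 0],
    [[0.2, 3, 0], [0, 0, 0], 0],
    [[0.2, 3, 0], [0, 0, 0], 0],
    [[0.2, 2.8, 0], [0, 0, 0], 0],
    [[0.2, 2.3, 0], [0, 0, 0], 0],
    [[0.2, 1.4, 0], [0, 0, 0], 0],
    [[0.2, 0.6, 0], [0, 0, 0], 0]
  ]
}}

```text
t: 10.8
eef_pos: [543.0, -17.4, 139.6]
tcp_rot: [-3.141, -0.0, 1.404]
ft_force: [-1.0, -0.3, -2.2]
opening: 0.297
grip_force: 30.0
```

Call:
{"fn": "move_arm", "kwargs": {
  "commands": [
    [[0, 0, -0.5], [0, 0, 0], 0],
    [[0, 0, -1], [0, 0, 0], 0],
    [[0, 0, -1.5], [0, 0, 0], 0],
    [[0, 0, -1.5], [0, 0, 0], 0],
    [[0, 0, -1.5], [0, 0, 0], 0],
    [[0, 0, -1], [0, 0, 0], 0],
    [[0, 0, -0.7], [0, 0, 0], 0],
    [[0, 0, -0.4], [0, 0, 0], 0],
    [[0, 0, 0], [0, 0, 0], 0],
    [[0, 0, 0], [0, 0, 0], 0]
  ]
}}

```text
t: 11.8
eef_pos: [543.3, -19.3, 59.0]
tcp_rot: [3.141, -0.0, 1.402]
ft_force: [0.7, -0.0, -2.0]
opening: 0.291
grip_force: 30.0
```

```bash
python3 m.py; python3 - <<'E'
from h import *
im=read_camera("scene")
cv2.imwrite("pics/s5.png",cv2.resize(im[110:270,180:340],None,fx=3.7,fy=3.7,interpolation=cv2.INTER_CUBIC))
E
```

```text
11.8 [543.3 -19.3  59. ] [ 3.141 -0.     1.402] [ 0.7 -0.  -2. ] [-0.05 -0.14 -0.01] 30.0
(237, 219, 38, 31)
(238, 274, 36, 27)
-5 [[239.0, 301.9], [274.7, 209.8]]
0 [[239.3, 303.2], [274.9, 215.3]]
5 [[239.6, 303.9], [275.1, 221.2]]
```

View pics/s5.png

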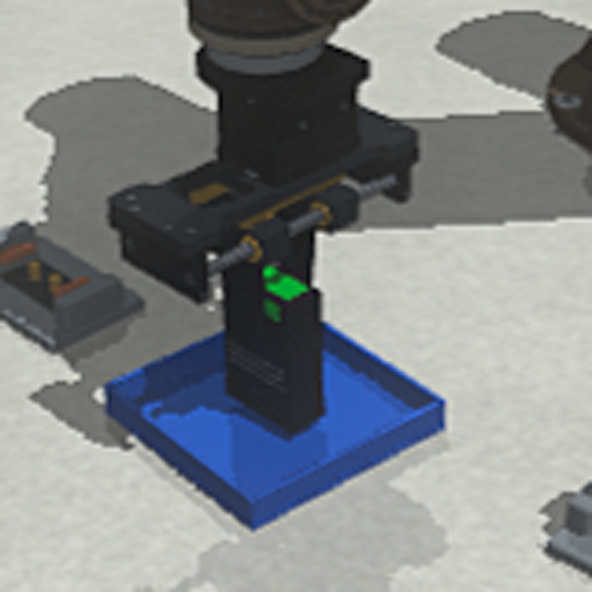

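The pack hangs upright over the middle of the tray, its lower corner at crop (295,435), with about 8 mm to go. I lower it slowly and watch the force.

Call:
{"fn": "move_arm", "kwargs": {
  "commands": [
    [[0, 0, -0.2], [0, 0, 0], 0],
    [[0, 0, -0.2], [0, 0, 0], 0],
    [[0, 0, -0.15], [0, 0, 0], 0],
    [[0, 0, -0.1], [0, 0, 0], 0],
    [[0, 0, -0.05], [0, 0, 0], 0],
    [[0, 0, -0.05], [0, 0, 0], 0],
    [[0, 0, 0], [0, 0, 0], 0],
    [[0, 0, 0], [0, 0, 0], 0]
  ]
}}

```text
t: 12.7
eef_pos: [543.2, -19.2, 51.2]
tcp_rot: [-3.142, -0.0, 1.402]
ft_force: [-0.5, -0.2, -2.0]
opening: 0.287
grip_force: 30.0
```

Call:
{"fn": "move_arm", "kwargs": {
  "commands": [
    [[0, 0, -0.05], [0, 0, 0], 0],
    [[0, 0, 0], [0, 0, 0], 0]
  ]
}}

```text
t: 12.9
eef_pos: [543.2, -19.2, 50.9]
tcp_rot: [3.141, -0.0, 1.402]
ft_force: [0.3, 0.1, 0.9]
opening: 0.291
grip_force: 30.0
```

Call:
{"fn": "move_arm", "kwargs": {
  "commands": [
    [[0, 0, -0.02], [0, 0, 0], 0],
    [[0, 0, 0], [0, 0, 0], 0]
  ]
}}

```text
t: 13.1
eef_pos: [543.2, -19.2, 50.8]
tcp_rot: [3.141, -0.0, 1.402]
ft_force: [-1.5, 0.6, 5.8]
opening: 0.293
grip_force: 30.0
```

Call:
{"fn": "move_arm", "kwargs": {
  "commands": [
    [[0, 0, 0], [0, 0, 0], 0.32],
    [[0, 0, 0], [0, 0, 0], 0.38],
    [[0, 0, 0], [0, 0, 0], 0.5],
    [[0, 0, 0], [0, 0, 0], 0.65],
    [[0, 0, 0], [0, 0, 0], 0.75],
    [[0, 0, 0], [0, 0, 0], 0.75],
    [[0, 0, 0], [0, 0, 0], 0.75],
    [[0, 0, 0], [0, 0, 0], 0.75]
  ]
}}

```text
t: 13.9
eef_pos: [543.1, -19.2, 50.4]
tcp_rot: [-3.141, -0.0, 1.402]
ft_force: [0.3, 0.7, 0.1]
opening: 0.742
grip_force: 0.0
```

Call:
{"fn": "move_arm", "kwargs": {
  "commands": [
    [[0, 0, 0.5], [0, 0, 0], 0.75],
    [[0, 0, 1], [0, 0, 0], 0.75],
    [[0, 0, 2], [0, 0, 0], 0.75],
    [[0, 0, 3], [0, 0, 0], 0.75],
    [[0, 0, 3], [0, 0, 0], 0.75],
    [[0, 0, 3], [0, 0, 0], 0.75],
    [[0, 0, 2], [0, 0, 0], 0.75],
    [[0, 0, 1], [0, 0, 0], 0.75],
    [[0, 0, 0], [0, 0, 0], 0.75],
    [[0, 0, 0], [0, 0, 0], 0.75]
  ]
}}

```text
t: 14.9
eef_pos: [542.7, -19.1, 204.9]
tcp_rot: [-3.141, -0.0, 1.402]
ft_force: [-0.4, -0.2, -0.3]
opening: 0.749
grip_force: 0.0
```

```bash
python3 - <<'E'
from h import *
s=state();print(s["t"],s["eef_pos"],s["opening"])
im=read_camera("scene");cv2.imwrite("pics/s6.png",im)
E
```

```text
14.9 [542.74209695 -19.13368695 204.87975117] 0.7494429581889966
```

View pics/s6.png

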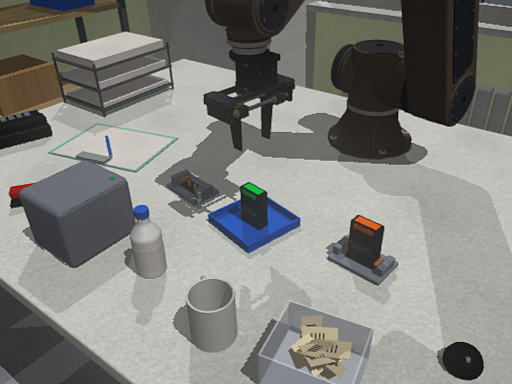

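The green pack stands upright in the middle of the tray at (254,205), the orange pack is still in its dock at (365,240), and the gripper is clear. I'll hand the job in.

```bash
python3 -c "
from cell import env
print(env.job_done())"
```

```text
the job is handed in; nothing more can be done
None
```

I rocked the green pack free, about 11.5° left and then about 10.5° right, and set it upright in the middle of the blue tray; the orange pack was left alone, and the job was handed in at about 15 s (no verdict shown).

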